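Put the bench magnifier's glass back in its three-claw stand and swing it over the carving

TASK

Put the hand magnifier back in the bench stand: lower it gently into the three-claw carrier, with its handle out through the open front, so that the rim bears on all three rubber buttons and cannot rock. Have the stand's arm swung round so that the lens stands centred over the carved rosette, leave the glass seated and let go, and leave the other tools where they lie.

Things in the scene. Friction and masses are not known exactly. Their poses are not given: they have to be found in the camera images.
- lens (a point): Centre of the hand magnifier's lens, half-way up its rim. Clear glass in a steel rim, 100 mm outside diameter, 12 mm tall, with a flat-sided pale wooden handle; about 0.22 kg. x axis: from the lens centre out along the handle; z: up. It starts level on a round wooden offcut (94 mm diameter, 30 mm tall, fixed), the handle jutting out over the bench, its centre 36 mm up.
- grip (a point): Point on the middle line of the magnifier's handle, 85 mm from the lens centre, good for gripping across the flat sides. The wood is 18 mm wide and 18 mm tall (underside 3 mm lower than the rim's) and runs from 62 to 132 mm from the lens centre; a thin steel neck joins it to the rim. Axes as the lens.
- seat (a point): Where the lens centre belongs when seated: on the axis of the stand's three-claw carrier, 6 mm above the tops of its rubber buttons, 156 mm above the bench, 190 mm from the column's axis. Turns with the arm. x axis: along the arm, away from the column, towards the carrier's open front, where the handle must point; z: up.
- claw_left: Claw at the left end of the carrier (50 degrees left of the seat's x axis). Origin: top of its rubber button (10 mm ball), 43 mm from the seat's axis; x outward. Outside the button a 6 mm steel post rises 13 mm above the button top, its inner face 53 mm from the seat's axis: a centred rim is 3 mm clear of each post.
- claw_right: The same claw at the right end of the carrier (50 degrees right of the seat's x axis). The carrier is a steel rod, 9 mm thick, bent to a level ring of 50 mm radius, its top 1.5 mm below the button tops, open between the left and right claws; the handle hangs lower than the rim, so it has room only in that opening.
- claw_back: The same claw at the back of the ring, on the side of the column.
- swing_arm (a joint): Angle of the stand's arm about its column, rad, growing anticlockwise seen from above, from -1.0 to 1.5. Stiff: it stays where it is left and takes about 0.35 N m to turn (4 N at the knob). At the start it is parked 0.3 to 1.2 rad anticlockwise of the carving.
- column (a point): On the upright column's axis, which is the arm's hinge axis, 145 mm above the bench. The column (16 mm; the arm's collar on it is 34 mm in diameter) ends 176 mm above the bench and stands on a round iron foot of 140 mm, fixed to the bench.
- knob (a point): Centre of the black knob that stands upright on the stand's arm, for moving it: 22 mm diameter, from 153 to 183 mm above the bench (centre 168), 85 mm from the column's axis. It does not turn on the arm. Axes as the seat. The arm is a flat bar 14 mm wide, its top 149 mm above the bench.
- rosette (a point): Top centre of the carved rosette (92 mm across) on the relief panel, 47 mm above the bench. The panel is 110 mm square on a 140 mm backing board, fixed to the bench, and lies under the circle that the lens centre travels (to within 8 mm).
- gouge_a_mid (a point): Bystander: carving gouge, octagonal wooden handle 25 mm thick with steel blade, 220 mm long, lying on the bench between the robot and the carving. Its middle, half-way up.
- gouge_b_mid (a point): Bystander: another gouge, lying beyond the magnifier. Its middle, half-way up.
- mallet_mid (a point): Bystander: wooden mallet, head 60 x 95 x 70 mm, lying at the right. Its middle, half-way up.
- bench_brush_mid (a point): Bystander: wooden bench brush, 250 mm long, 41 mm tall, lying near the robot, at its left. Its middle, half-way up.
- wax_tin_mid (a point): Bystander: flat round aluminium tin, 86 mm diameter, 42 mm tall, at the right. Its middle, half-way up.

How it is judged:
At the end, for the whole second after the job is handed in: Magnifier let go and at rest, bearing on all three claws, lens centre within 8 mm of the seat's axis and 2 mm of seated height, level within 0.03 rad, handle out through the open front (grip at least 75 mm out along the seat's x); lens within 25 mm of the rosette in plan; arm at rest (contact force between magnifier and claw_left above 0.05 N and contact force between magnifier and claw_right above 0.05 N and contact force between magnifier and claw_back above 0.05 N and horizontal distance between lens and seat below 0.008 m and z of lens in the frame of seat between -0.002 and 0.0015 m and x of grip in the frame of seat above 0.075 m and angle between lens's own z axis and vertical below 0.03 rad and horizontal distance between lens and rosette below 0.025 m and velocity of joint swing_arm between -0.02 and 0.02 rad/s); the robot touches nothing.
It fails at once if the magnifier forced onto the claws (over 25 N on one claw) (contact force between magnifier and claw_left above 25 N or contact force between magnifier and claw_right above 25 N or contact force between magnifier and claw_back above 25 N).
It fails at once if the magnifier dropped (falling free, touching nothing, faster than 0.35 m/s: a fall of more than 6 mm) (contact force between magnifier and anything else below 0.05 N and linear speed of magnifier above 0.35 m/s).
It fails at once if one of the other tools moved by more than 40 mm (distance of any of gouge_a_mid, gouge_b_mid, mallet_mid, bench_brush_mid, wax_tin_mid from where it was at the start of the episode above 0.04 m).
It also fails if it takes over 54 s, if anything falls off the work surface, if the arm or the gripper's body presses on something with over 40 N, if the wrist force passes 120 N, or if a joint passes its speed limit or range.

ROBOT

A 7-joint arm with a two-finger parallel gripper is mounted at the origin on the work surface. World frame = base frame: x ahead of the robot, y to its left, z up, the work surface at z = 0. Lengths are in m, angles in rad, forces in N, time in s.
With the tool pointing down it reaches from about 0.35 to 0.9 m from the base axis. Payload 19.9 kg.
Tool frame: the origin (TCP) lies between the finger pads; the fingertips stand 19 mm ahead of it and the grasp point (between the pads) is the TCP; z points along the fingers, y is the direction in which the jaws open and shut (so a half turn about z gives the same grasp; the last joint's range is limited). The gripper opens to 94 mm and grips with 3 to 60 N. Pads are 16 mm wide; open, the fingers measure 119 mm over their backs; the gripper's body (75 mm by 177 mm) begins 78 mm behind the grasp point.
Start: joints at [1.248, 0.417, -0.01, 1.614, 0.005, 1.111, -0.053], TCP at [0.173, -0.601, 0.224] pointing down, gripper open.
Joint ranges: [-2.81, 2.81], [-0.39, 2.02], [-1.27, 1.25], [0.06, 2.57], [-1.19, 4.33], [0.19, 2], [-2.82, 2.82]. Speed limits (rad/s): [1.89, 1.89, 2.39, 2.39, 3.01, 3.01, 3.01].

INTERFACE

Orientations are given as a unit quaternion [x, y, z, w].
In Python, from cell import r, hand, kin, imaging, workorder, sensors gives the robot as it stands. Calls block until the motion is done:
- r.movep(position, orientation): joint-space move of the TCP to a pose.
- r.line_to(position, max_speed=0.15, rotation=None, max_force=None): straight line of the TCP; rotation=None keeps the orientation; max_speed is the mean speed in m/s. With max_force (N) it stops when the force on the tool has changed by that much, and returns True; else False.
- r.goto_joints(angles): joint-space move.
- hand.release() and hand.grasp(grip_force=None): open the fingers fully, or close them until they stop; grip_force is the grip in N (None keeps the last).
- r.dwell(seconds).
- kin.ik(position, orientation): joint angles nearest the present ones, or None.
- imaging.snapshot(name): name is "side" or "top" or "wrist"; returns a dict with "img" (384x512x3 uint8, red, green, blue), "K" (3x3 intrinsics, pixels), "world_to_cam" (4x4, takes a point from world to camera coordinates). Camera axes: x right, y up, looking along -z (the intrinsics and any distortion apply to the point x, -y, -z); pixel columns grow to the right and rows downward; lengths in m; the calibration is good to about 2 mm. A picture is of the moment at which its call begins. There is no depth.
A pose or a line that the arm cannot do raises r.PlanningError and nothing moves.
- workorder.hand_in(): hands the job in, once; it reports no verdict.
Readings, each from a call of its own:
- sensors.read_time(): time.
- sensors.read_q(): joint angles.
- sensors.read_qvel(): joint speeds.
- sensors.read_joint_torque(): joint torques, N m.
- sensors.read_position(): TCP position.
- sensors.read_ee_rot(): TCP orientation.
- sensors.read_contact_force(): force on the tool from outside, world axes, zero at the start.
- sensors.read_moment(): the same for the moment, N m.
- sensors.read_finger_gap(): opening from 0.0 (shut) to 1.0 (fully open).
Only numpy, scipy, OpenCV 4.12 (cv2) and the standard library are available. Lean on these libraries where they do the work, as an engineer would, in place of code of your own. Each camera call takes 0.05 s, during which the arm holds its last target. There are 200 camera calls.

## Working session

There is one attempt and no reset: what is moved stays moved. The work goes in short steps, each a Python script; the robot and the scene stay as the last script left them, time stands still between calls to the robot, and variables do not carry over. Pictures are saved under pics/ and viewed, about 8 in all and at most 12, crops included, and the job is handed in when it is done.

```bash
ls; mkdir -p pics; python3 - <<'E'
from cell import r,hand,kin,imaging,workorder,sensors
import cv2,numpy as np,json
a=[]
for n in("top","side"):
    s=imaging.snapshot(n);cv2.imwrite(f"pics/{n}0.png",s["img"][:,:,::-1]);np.savez(f"pics/{n}0.npz",**s)
    print(n,s.keys(),s["K"].tolist(),np.round(s["world_to_cam"],3).tolist())
print(sensors.read_time(),sensors.read_ee_rot())
E
```

```text
pics
top dict_keys(['img', 'K', 'world_to_cam']) [[438.5645151966953, 0.0, 249.12411320861492], [0.0, 438.5645151966953, 189.58304987503797], [0.0, 0.0, 1.0]] [[-0.005, -1.0, 0.009, -0.037], [0.994, -0.004, 0.106, -0.542], [-0.105, 0.009, 0.994, -1.287], [0.0, 0.0, 0.0, 1.0]]
side dict_keys(['img', 'K', 'world_to_cam']) [[427.5907056541195, 0.0, 252.66444941179887], [0.0, 427.5907056541195, 192.23027318650293], [0.0, 0.0, 1.0]] [[-0.976, -0.216, 0.016, 0.521], [0.131, -0.528, 0.839, -0.178], [-0.173, 0.822, 0.543, -0.972], [0.0, 0.0, 0.0, 1.0]]
0.1 [ 9.90159076e-01  1.39945345e-01 -1.10657392e-04 -5.40938599e-04]
```

View pics/top0.png

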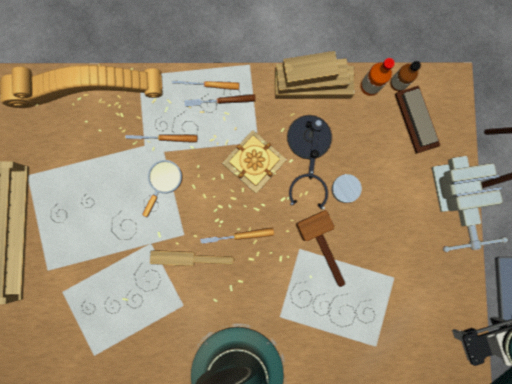

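View pics/side0.png

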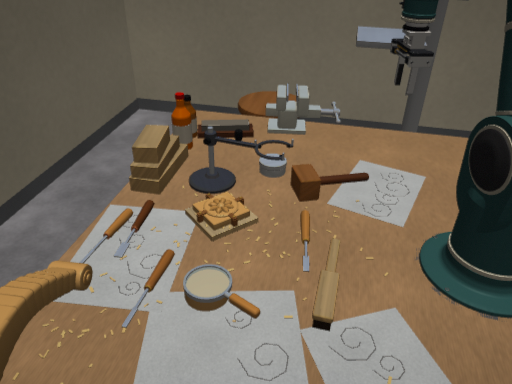

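```bash
cat > h.py <<'E'
import numpy as np,cv2
def plane(s,u,v,z):
    W=np.asarray(s["world_to_cam"]);K=s["K"];R=W[:3,:3];c=-R.T@W[:3,3]
    d=np.linalg.inv(K)@np.array([u,v,1.]);d=R.T@np.array([d[0],-d[1],-d[2]])
    return c+d*(z-c[2])/d[2]
def proj(s,p):
    W=np.asarray(s["world_to_cam"]);q=W[:3,:3]@np.asarray(p)+W[:3,3]
    q=s["K"]@np.array([q[0],-q[1],-q[2]]);return q[:2]/q[2]
E
python3 - <<'E'
import cv2,numpy as np
t=cv2.imread('pics/top0.png');s=cv2.imread('pics/side0.png')
a=cv2.resize(t[105:225,220:350],None,fx=4,fy=4,interpolation=2)   # stand
b=cv2.resize(t[150:225,130:200],None,fx=4,fy=4,interpolation=2)
o=np.zeros((480,800,3),np.uint8);o[:480,:520]=a;o[:300,520:]=b
cv2.imwrite('pics/c1.png',o)
cv2.imwrite('pics/c2.png',cv2.resize(s[115:245,180:310],None,fx=4,fy=4,interpolation=2))
E
```

```text
(no output)
```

View pics/c1.png

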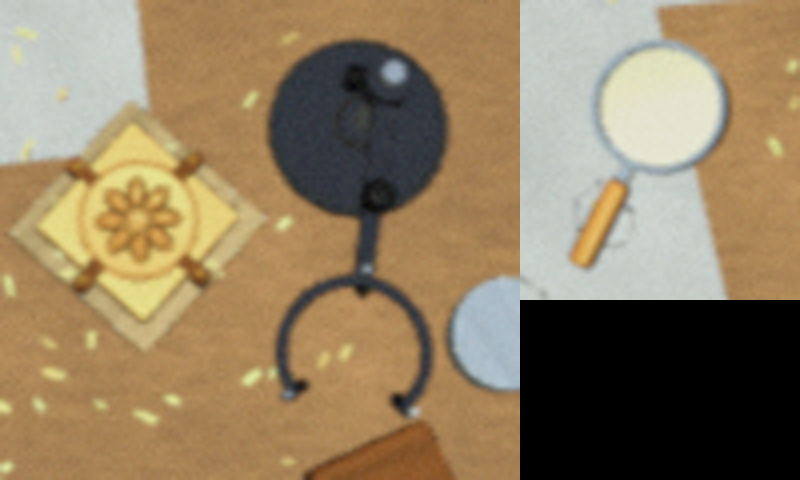

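```bash
cat > m.py <<'E'
import numpy as np,cv2
from h import *
t=np.load('pics/top0.npz');s=np.load('pics/side0.npz')
P=lambda u,v,z:plane(t,220+u/4-.375,105+v/4-.375,z)
col=P(393,72,.176);knob=P(378,194,.183);foot=P(358,128,.01);ros=P(137,219,.047)
B=[P(298,387,.15),P(400,402,.15),P(362,287,.15)]
rc=[]
# ring circle fit: dark pixels
hsv=cv2.cvtColor(t['img'],cv2.COLOR_RGB2HSV)
im=t['img'].astype(int)
m=((im.max(2)<75)).astype(np.uint8);m[:174]=0;m[210:]=0;m[:,:285]=0;m[:,330:]=0
ys,xs=np.nonzero(m);p=np.array([plane(t,x,y,.146)[:2] for x,y in zip(xs,ys)])
from scipy.optimize import least_squares
f=least_squares(lambda q:np.hypot(*(p-q[:2]).T)-.05,[*np.mean(p,0)],loss='soft_l1',f_scale=.003)
print('ring',f.x,len(p),np.abs(f.fun).mean())
L=plane(t,130+141/4-.375,150+107/4-.375,.042);H=plane(t,145.25-.4,215.5-.4,.036)
im2=t['img'][150:225,130:200];h2=cv2.cvtColor(im2,cv2.COLOR_RGB2HSV)
m=((h2[...,1]>130)&(h2[...,2]>100)).astype(np.uint8);m[:30]=0;m[:,33:]=0
ys,xs=np.nonzero(m);hp=np.array([plane(t,130+x,150+y,.042)[:2] for x,y in zip(xs,ys)])
hc=hp.mean(0);ax=np.linalg.svd(hp-hc)[2][0];ax*=np.sign(ax@(hc-L[:2]));pr=(hp-hc)@ax
print('handle',hc,ax,pr.min(),pr.max(),len(hp),np.hypot(*(hc-L[:2])), 'offaxis',np.cross(hc-L[:2],ax))
for n in 'col knob foot ros L H'.split():print(n,np.round(globals()[n],4))
print(np.round(B,4))
c=f.x;a=lambda d:np.arctan2(d[1],d[0])
print('d',np.hypot(*(c-col[:2])),np.hypot(*(knob-col)[:2]),np.hypot(*(ros-col)[:2]),'ang',a(c-col[:2]),a(knob-col),a(ros-col),'foot',a(c-foot[:2]),np.hypot(*(c-foot[:2])))
for n,q in [('col',col),('knob',knob),('ros',ros),('L',L),('ring',[*c,.146]),('hc',[*hc,.042])]:print(n,(proj(s,q)-[180,115])*4)
E
python3 m.py
```

```text
ring [ 0.52041065 -0.19955679] 154 0.0018119196079075658
handle [0.49475993 0.25522357] [-0.89691579  0.44220138] -0.03236775548076604 0.031771528520703855 107 0.09734531620850878 offaxis 0.001770780739082968
col [ 0.7083 -0.2258  0.176 ]
knob [ 0.6231 -0.2127  0.183 ]
foot [ 0.7078 -0.2261  0.01  ]
ros [ 0.6307 -0.0543  0.047 ]
L [0.5813 0.2106 0.042 ]
H [0.4667 0.2691 0.036 ]
[[ 0.4966 -0.1609  0.15  ]
 [ 0.4861 -0.23    0.15  ]
 [ 0.5649 -0.2057  0.15  ]]
d 0.18966745545438787 0.08613849344166374 0.18814851744596967 ang 3.003021189206061 2.989799934411696 1.9956781296855721 foot 3.0010760240433316 0.18921581821334924
col [118.89783038  46.56885529]
knob [233.63322438  57.8642854 ]
ros [162.67312459 351.15598962]
L [112.38811901 655.34591712]
ring [377.62838888 132.70060135]
hc [256.33250326 749.23257174]m.py:21: DeprecationWarning: Arrays of 2-dimensional vectors are deprecated. Use arrays of 3-dimensional vectors instead. (deprecated in NumPy 2.0)
  print('handle',hc,ax,pr.min(),pr.max(),len(hp),np.hypot(*(hc-L[:2])), 'offaxis',np.cross(hc-L[:2],ax))
```

View pics/c2.png

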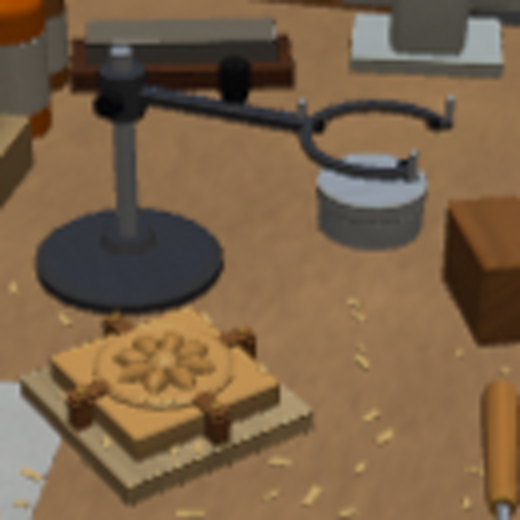

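```bash
cat >> h.py <<'E'
from scipy.spatial.transform import Rotation as Ro
def down(th):
    c,s=np.cos(th),np.sin(th)
    return Ro.from_matrix(np.array([[c,s,0],[s,-c,0],[0,0,-1]]).T).as_quat()
COL=np.array([.7082,-.2259])
def arm(a,rad,z): return np.array([COL[0]+rad*np.cos(a),COL[1]+rad*np.sin(a),z])
E
python3 - <<'E'
from cell import *
from h import *
for nm,p,th in [('knob0',arm(3.0,.085,.174),3.0),('knob1',arm(1.99,.085,.174),1.99),('grab',[.5813-.085*.897,.2106+.085*.442,.036],2.683),('place',arm(1.99,.275,.156),1.99),('placehi',arm(1.99,.275,.25),1.99)]:
    for k in (0,-np.pi):
        q=kin.ik(p,down(th+k));print(nm,round(th+k,2),None if q is None else np.round(q,2))
E
```

```text
knob0 3.0 [ 0.74  0.61 -0.66  1.55  0.4   1.12  1.42]
knob0 -0.14 [ 0.43  0.54 -0.21  1.56  0.12  1.06 -1.52]
knob1 1.99 [ 0.64  0.68 -0.72  1.46  0.47  1.17  0.26]
knob1 -1.15 [ 0.21  0.58 -0.05  1.48  0.03  1.08 -2.57]
grab 2.68 [ 0.15  0.75 -0.88  1.88  0.75  0.88  0.  ]
grab -0.46 [-0.92  0.62  0.53  1.92 -0.46  0.73 -2.15]
place 1.99 [ 0.45  0.54 -0.73  1.73  0.42  1.03 -0.01]
place -1.15 [-0.84  0.7   1.08  1.78 -0.69  1.1  -2.25]
placehi 1.99 [ 0.48  0.44 -0.76  1.64  0.32  1.19  0.06]
placehi -1.15 [-0.86  0.55  1.08  1.68 -0.52  1.23 -2.38]
```

```bash
python3 - <<'E'
from cell import *
from h import *
p=sensors.read_position(); r.line_to([p[0],p[1],.30])
r.movep(arm(3.0,.086,.27),down(3.0))
print(r.line_to(arm(3.0,.086,.174),max_speed=.1,max_force=15))
hand.grasp(30); print(sensors.read_finger_gap(),sensors.read_contact_force())
a=3.0
for a in np.linspace(3.0,1.996,11)[1:]:
    r.line_to(arm(a,.0855,.174),max_speed=.05,rotation=down(a))
    print(round(a,2),np.round(sensors.read_contact_force(),1))
hand.release(); r.line_to(arm(1.996,.0855,.28))
print(sensors.read_time())
r.movep([.505,.248,.25],down(2.683))
s=imaging.snapshot('top');cv2.imwrite('pics/top1.png',s['img'][:,:,::-1]);np.savez('pics/top1.npz',**s)
w=imaging.snapshot('wrist');np.savez('pics/w1.npz',**w)
print(sensors.read_time())
cv2.imwrite('pics/c3.png',np.hstack([cv2.resize(s['img'][105:225,220:350],None,fx=3,fy=3,interpolation=2),cv2.resize(w['img'],(480,360))])[:,:,::-1][:,-800:] if 0 else np.hstack([cv2.resize(s['img'][105:225,220:325],(315,360),interpolation=2),cv2.resize(w['img'],(480,360))])[:,:,::-1])
E
```

```text
False
0.22603457467957563 [-0.02510203  0.13260693 -0.20055753]
2.9 [-5.3  4.4  3.6]
2.8 [-6.4  3.2  4. ]
2.7 [-5.2  4.6  3.4]
2.6 [-4.9  4.6  3.6]
2.5 [-4.3  4.9  3.6]
2.4 [-3.4  4.3  2.6]
2.3 [-2.   4.5  0.7]
2.2 [-2.3  4.8  2. ]
2.1 [-1.7  4.9  1.1]
2.0 [-1.1  4.7  2. ]
10.3917
12.075
```

View pics/c3.png

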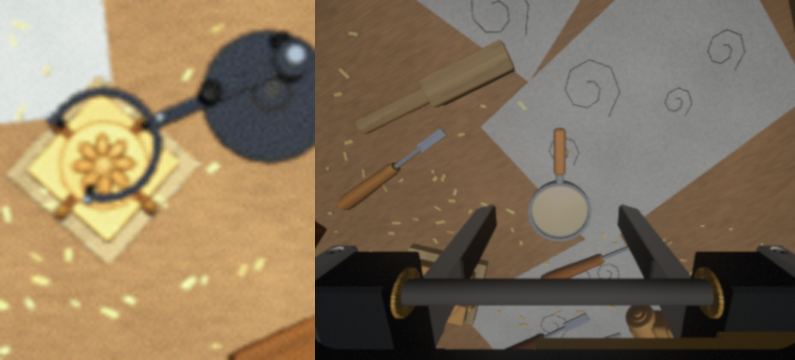

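```bash
cat > ring.py <<'E'
from h import *
from scipy.optimize import least_squares
def ring(t,g):
    im=t['img'].astype(int);ys,xs=np.nonzero(im.max(2)<85)
    p=np.array([plane(t,x,y,.146)[:2] for x,y in zip(xs,ys)])
    d=np.hypot(*(p-g).T);p=p[(d>.03)&(d<.065)]
    for _ in range(3):
        f=least_squares(lambda q:np.hypot(*(p-q).T)-.05,g,loss='soft_l1',f_scale=.003);g=f.x
    return f.x,len(p),np.abs(f.fun).mean(),np.arctan2(*(f.x-COL)[::-1]),np.hypot(*(f.x-COL))
E
python3 - <<'E'
from ring import *
t=np.load('pics/top1.npz');w=np.load('pics/w1.npz')
print(ring(t,arm(1.996,.19,0)[:2]))
print('lens',plane(w,260,224,.042),'handle',plane(w,260.6,161,.045),'wcam',(-w['world_to_cam'][:3,:3].T@w['world_to_cam'][:3,3]))
E
```

```text
(array([ 0.63151976, -0.05303873]), 143, np.float64(0.0022116164014680567), np.float64(1.9883103325402316), np.float64(0.18910546611901394))
lens [0.57604392 0.21506252 0.042     ] handle [0.49179855 0.25749721 0.045     ] wcam [0.43268559 0.28254232 0.41016883]
```

```bash
python3 - <<'E'
from cell import *
from h import *
g=np.array([.5034,.2503])
r.line_to([*g,.10]); print(r.line_to([*g,.036],max_speed=.06,max_force=10))
hand.grasp(60); print(sensors.read_finger_gap(),sensors.read_position())
f0=sensors.read_contact_force();m0=sensors.read_moment()
r.line_to([*g,.06],max_speed=.04);r.line_to([*g,.25],max_speed=.12);r.dwell(.3)
print(np.round(sensors.read_contact_force()-f0,2),np.round(sensors.read_moment()-m0,3))
p=arm(1.99,.275,.25); r.movep(p,down(1.99)); r.dwell(.3)
print(sensors.read_position(),sensors.read_time())
for n in('top','side','wrist'):
    s=imaging.snapshot(n);np.savez(f'pics/{n}2.npz',**s)
    if n=='top':a=cv2.resize(s['img'][90:240,170:340],None,fx=2.35,fy=2.35)
    if n=='side':b=cv2.resize(s['img'][60:230,170:340],(400,400))
    if n=='wrist':cv2.imwrite('pics/w2.png',s['img'][:,:,::-1])
o=np.zeros((400,800,3),np.uint8);o[:a.shape[0],:a.shape[1]]=a;o[:,400:]=b
cv2.imwrite('pics/c4.png',o[:,:,::-1])
E
```

```text
False
0.18466129330097544 [0.50339489 0.25030711 0.03599288]
[ 0.26  0.65 -1.75] [0.046 0.09  0.055]
[0.59616032 0.02607276 0.25004549] 19.6417
```

View pics/c4.png

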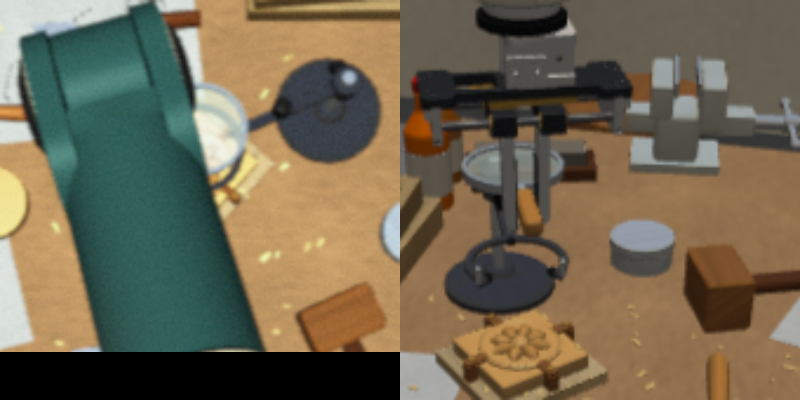

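View pics/w2.png

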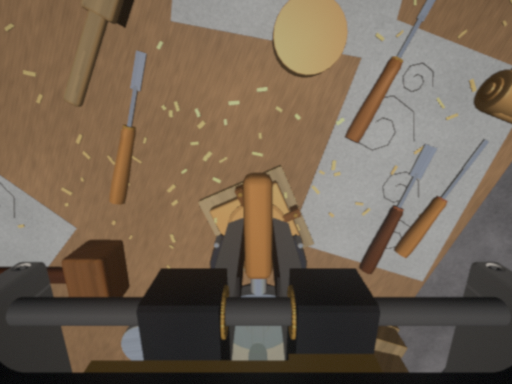

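```bash
python3 - <<'E'
from h import *
w=np.load('pics/wrist2.npz');t=np.load('pics/top2.npz')['img'];s=np.load('pics/side2.npz')['img']
tcp=np.array([.59616,.02607]);d=np.array([np.cos(1.99),np.sin(1.99)]);n=np.array([-d[1],d[0]])
for u,v,z in[(257.5,176,.257),(258,279,.259),(258,176,.25)]:
    q=plane(w,u,v,z)[:2]-tcp;print('wrist',q@d,q@n)
o=np.hstack([cv2.resize(t[120:180,245:285],(400,600),interpolation=2),cv2.resize(s[110:170,190:230+0],(400,600),interpolation=2)])
o=np.hstack([cv2.resize(t[120:180,240:290],(375,450),interpolation=2),cv2.resize(s[115:150,190:245],(425,270),interpolation=2)[:450] if 0 else cv2.copyMakeBorder(cv2.resize(s[115:150,190:245],(424,270),interpolation=2),0,180,0,0,0)])
cv2.imwrite('pics/c5.png',o[:,:,::-1])
E
```

```text
wrist 0.045128003007279496 0.0006258629433037281
wrist -0.0226280147624077 0.00021569128742101457
wrist 0.043498350560071945 0.00032880521029476917
```

View pics/c5.png

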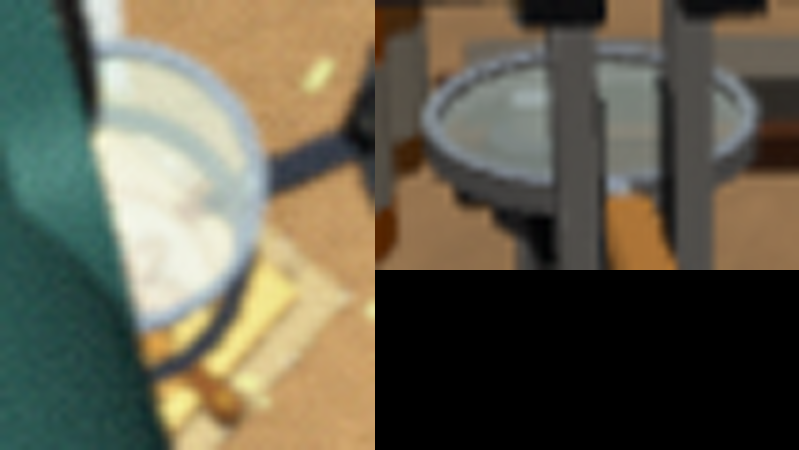

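```bash
python3 - <<'E'
from h import *
from scipy.optimize import least_squares
t=np.load('pics/top2.npz');s=np.load('pics/side2.npz')
tcp=np.array([.59616,.02607]);d=np.array([np.cos(1.99),np.sin(1.99)]);n=np.array([-d[1],d[0]])
pt=[(100,40),(150,43),(205,70),(245,115),(268,170),(262,235),(235,280),(200,310),(145,330)]
def fit(p):
    p=np.array(p)[:,:2];f=least_squares(lambda q:np.hypot(*(p-q).T)-.05,tcp-.085*d);e=f.x-tcp;return f.x,e@d,e@n,np.round(f.fun,4)
P=[plane(t,240+u/7.5-.43,120+v/7.5-.43,.254) for u,v in pt]
print(fit(P))
ps=[(47,115),(60,85),(95,65),(150,50),(225,43),(300,52),(345,70),(375,92),(387,118)]
for z in(.254,.256,.258):print(z,fit([plane(s,190+u/7.71-.43,115+v/7.71-.43,z) for u,v in ps]))
E
```

```text
(array([ 0.63225291, -0.05403523]), np.float64(-0.08786019747105339), np.float64(-0.00036225560235062654), array([ 0.0004,  0.0002, -0.0006, -0.0009,  0.0005,  0.0007,  0.0002,
       -0.0001, -0.0006]))
0.254 (array([ 0.63284451, -0.05300408]), np.float64(-0.08715913772312885), np.float64(-0.0013223413854440355), array([-0.0002,  0.0009,  0.0005, -0.0002,  0.0003,  0.0001, -0.001 ,
       -0.0001,  0.0018]))
0.256 (array([ 0.63148081, -0.04851285]), np.float64(-0.08250171303514177), np.float64(-0.0019048086504628442), array([-0.0004,  0.0008,  0.0004, -0.0002,  0.0004,  0.0001, -0.001 ,
       -0.0002,  0.0015]))
0.258 (array([ 0.63011665, -0.04401969]), np.float64(-0.07784234794351665), np.float64(-0.0024876293788443395), array([-0.0007,  0.0006,  0.0004, -0.0002,  0.0004,  0.0001, -0.0011,
       -0.0004,  0.0013]))
```

```bash
python3 - <<'E'
from cell import *
from h import *
g=[.5958,.0269]
r.line_to([*g,.25],max_speed=.03); r.line_to([*g,.185],max_speed=.08); r.line_to([*g,.172],max_speed=.03); r.dwell(.3)
print(sensors.read_position(),sensors.read_contact_force(),sensors.read_time())
im=[]
for nme,(y0,y1,x0,x1) in {'side':(105,200,170,280),'top':(125,185,235,295)}.items():
    s=imaging.snapshot(nme);np.savez(f'pics/{nme}3.npz',**s);im.append(cv2.resize(s['img'][y0:y1,x0:x1],(int(400*(x1-x0)/(y1-y0)),400),interpolation=2))
o=np.hstack(im)[:,:,::-1];print(o.shape)
cv2.imwrite('pics/c6.png',cv2.resize(o,(800,int(o.shape[0]*800/o.shape[1]))))
E
```

```text
[0.5958543  0.02691413 0.17214806] [ 0.36996058  0.23664284 -2.8128484 ] 21.8833
(400, 863, 3)
```

View pics/c6.png

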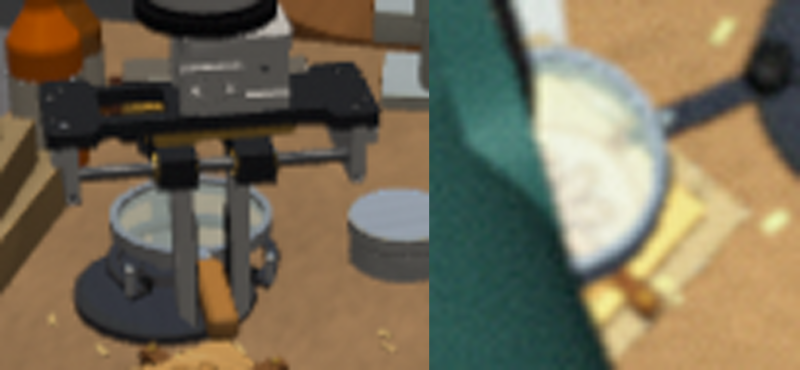

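```bash
python3 - <<'E'
from cell import *
from h import *
g=[.5958,.0269]
r.line_to([*g,.164],max_speed=.02,max_force=4)
for z in np.arange(.163,.1544,-.001):
    h=r.line_to([*g,z],max_speed=.008,max_force=3)
    print(round(z,4),h,np.round(sensors.read_position()[2],4),np.round(sensors.read_contact_force(),2),np.round(sensors.read_moment(),3))
    if h: break
print(sensors.read_time())
E
```

```text
0.163 False 0.163 [-0.63 -0.19 -3.01] [ 0.174 -0.022  0.011]
0.162 False 0.162 [ 0.41  0.08 -3.1 ] [ 0.15  -0.074  0.025]
0.161 False 0.161 [-0.36 -0.22 -2.91] [ 0.206 -0.012  0.007]
0.16 False 0.1599 [-0.02 -0.48 -3.14] [ 0.181 -0.053 -0.014]
0.159 False 0.159 [-0.21 -0.03 -2.25] [ 0.178 -0.048 -0.009]
0.158 False 0.1579 [ 0.46 -0.77 -2.88] [ 0.132 -0.034 -0.004]
0.157 False 0.1569 [ 1.02 -0.07 -3.01] [ 0.158 -0.023  0.007]
0.156 False 0.1561 [-0.41  0.07 -1.55] [ 0.073 -0.063  0.023]
0.155 True 0.1551 [-0.17  0.66  5.34] [-0.256 -0.152 -0.051]
24.9417
```

```bash
python3 - <<'E'
from cell import *
from h import *
g=[.5958,.0269]
r.line_to([*g,.1556],max_speed=.01); print(np.round(sensors.read_contact_force(),2))
hand.release(); r.dwell(.3); print(np.round(sensors.read_contact_force(),2),sensors.read_finger_gap())
r.line_to([*g,.26],max_speed=.1)
r.movep([.45,.30,.35],down(1.99)); r.dwell(.3)
for n in('top','side','wrist'):
    s=imaging.snapshot(n);np.savez(f'pics/{n}4.npz',**s)
    if n=='top':a=cv2.resize(s['img'][120:195,210:285],(400,400),interpolation=2)
    if n=='side':b=cv2.resize(s['img'][120:195,185:260],(400,400),interpolation=2)
cv2.imwrite('pics/c7.png',np.hstack([a,b])[:,:,::-1]);print(sensors.read_time())
E
```

```text
[0.45 0.77 1.38]
[ 1.08 -0.25  0.41] 1.0019886543010574
29.6
```

View pics/c7.png

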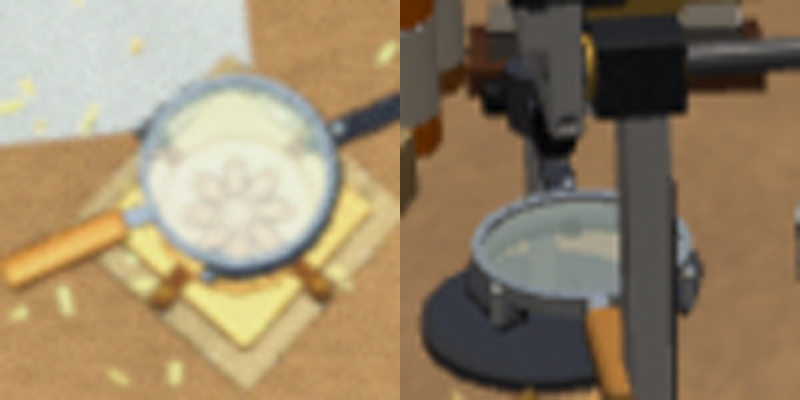

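```bash
python3 - <<'E'
from cell import *
from ring import *
t=np.load('pics/top4.npz')
P=lambda u,v,z:plane(t,210+u/5.333-.4,120+v/5.333-.4,z)[:2]
pts=[P(u,v,.159) for u,v in[(138,173),(338,173),(238,75),(238,272)]]
L=np.mean(pts,0);e=P(8,272,.156);a=P(122,224,.156);S=arm(1.99,.19,0)[:2]
print('lens',L,'seat',S,'d',np.hypot(*(L-S)),'ros',np.hypot(*(L-[.6307,-.0543])),'handle ang',np.arctan2(*(e-a)[::-1]),np.hypot(*(e-L)))
print(ring(t,S))
p=sensors.read_position(); r.movep([.45,.0,.42],down(1.99)) if 0 else r.line_to([.36,.36,.40])
r.dwell(.3);s=imaging.snapshot('side');np.savez('pics/side5.npz',**s)
cv2.imwrite('pics/c8.png',cv2.resize(s['img'][110:185,170:270],(800,600),interpolation=2)[:,:,::-1]);print(sensors.read_time())
E
```

```text
lens [ 0.63120762 -0.05313221] seat [ 0.63086369 -0.05235146] d 0.0008531462817058137 ros 0.0012733461712041488 handle ang 1.9708001582027348 0.1278078054685941
(array([ 0.63322652, -0.06138866]), 19, np.float64(0.002358390389672025), np.float64(1.998408732914148), np.float64(0.18078994370862328))
30.8917
```

View pics/c8.png

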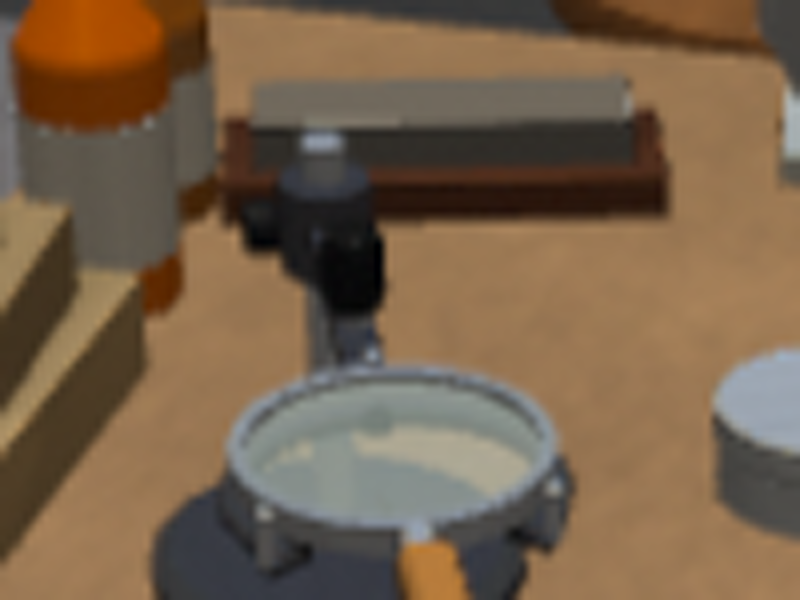

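```bash
python3 - <<'E'
from cell import *
print(workorder.hand_in())
E
```

```text
the job is handed in; nothing more can be done
None
```

I turned the stand's arm by its knob through about 1.0 rad until the carrier stood over the rosette. I then gripped the magnifier by its handle, lowered it slowly into the claws until it touched, let go and backed away. The job was handed in at about 31 s of the 54 s allowed.

**Last checks from the camera pictures:**
- **Position:** the lens is about 1 mm from the seat's axis and about 1 mm from the rosette in plan.
- **Handle:** it points out through the open front, within about 0.02 rad of the arm's direction.
- **Seating:** the rim sits inside all three posts, with its top level with the post tops, so it looks seated and level.
- **Lowering force:** the load on the tool changed by about 8 N at most when the rim touched down, below the 25 N limit per claw.

**Not confirmed:**
- **Contact and tilt:** I did not measure the force on each claw or the exact tilt. I judged both from the side view only.
- **Ring re-measurement:** a final attempt to locate the carrier ring disagreed by 9 mm. The lens hid most of the ring, leaving only 19 usable pixels, so I ignored it and used the earlier clear fit. That fit had put the arm at 1.99 rad, against a target of 1.996.
- **Other tools:** I did not measure them again afterwards. The robot kept clear of them, and I saw no unexpected contact forces.

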